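Lock a fender clamp with its bent pin

TASK

Lock the fender clamp: take the bent steel pin by its orange grip, swing it along its own arc through the fixed steel eye, on through the brass keeper eye and into the yellow hooded socket until its nose meets the stop hidden in there. Press it gently home on the stop for half a second with about 9 N (at least 6 N), never loading the fixture with the pin by more than 20 N in all, then let go and leave it lying there, without disturbing the other loose things.

Things in the scene. Friction and masses are not known exactly. Their poses are not given: they have to be found in the camera images.
- pin_grip (a point): Centre of the bent pin's orange grip block: 20 mm (x, radial) by 24 mm (y, along the arc) by 60 mm tall, 30 mm above the pin's flat underside. Pin about 0.22 kg, loose. Axes are the pin's, z up; its arc centre lies 90 mm away along -x. Pinch its upper part across the 20 mm. The rod leaves towards +y and curls counter-clockwise (from above) round the arc centre.
- pin_nose (a point): End of the bent pin's nose, on the rod axis, 1.31 rad round the arc from the grip. The nose tapers from 1.10 rad on (8 mm, then 5.4 mm thick); the rod is 10 mm round steel, its axis on a 90 mm radius, 5 mm above the pin's underside. Grip and rod share one flat underside, on the table at first. Axes as pin_grip.
- fixture: Blue fixed plate, 5 mm. Origin on the table at the centre of the 90 mm arc the pin follows, z up. Fixed eye at angle 0 (+x), keeper eye at 0.60 rad, socket mouth at 0.75 rad; the pin goes in counter-clockwise. A 34 mm wide aluminium pad, top 16 mm above the table, follows the arc from -1.7 rad to the fixed eye; the pin slides on it. On the way and when home the pin's arc centre is over this origin. No part over 50 mm tall.
- fixed_eye (a point): Centre of the fixed steel ring, 22 mm above the table (the rod axis is at 21 mm when the pin lies on the pad) and 90 mm from the fixture's origin. Bore 14 mm, wire 6 mm thick, 27 mm across; ring axis along the fixture's y. Axes are the fixture's. Rings and pad are rigid.
- keeper_eye (a point): Centre of the brass ring on the sliding clamp bar, 22 mm above the table; bore 14 mm, wire 6 mm. Axes: x points radially out of the fixture's arc centre (its sliding direction), y along the arc in the direction of insertion.
- socket: Yellow hooded socket fixed on the plate, 46 mm deep, 41 mm high. Origin on the table below its mouth, on the 90 mm arc at 0.75 rad of the fixture; y points into it, x is outwards. Inside, its straight walls stand at x -10.5 and +12.5 mm, the roof is 38 mm up. A rigid steel stop hidden inside can be set anywhere from 4 to 31 mm behind the mouth; only touch tells where.
- keeper (a joint): Slide of the keeper ring, m: 0 is exactly on the 90 mm arc, positive is outwards, stops at +-6 mm. It starts 2 to 4.5 mm outwards, held by a light spring and friction; about 5 N sideways from the tapered nose draws it into line.
- wrench: Wrench (bystander, loose; leave alone).
- straight_pin: Straight locking pin with a blue grip, not the one to use (bystander, loose; leave alone).
- square: Aluminium try square, 160 by 100 mm (bystander, loose; leave alone).
- magnet: Red welding magnet, 60 by 60 by 20 mm (bystander, loose; leave alone).
Mind the look-alikes: they are no part of the job. Leave any black or red look-alike of the part that bears pin_grip alone.

How it is judged:
On the way, in this order (a step that is already met when the one before it is completed fails the run):
1. the nose of the bent pin has passed through the fixed steel eye (y of pin_nose in the frame of fixed_eye above 0.005 m and x of pin_nose in the frame of fixed_eye between -0.008 and 0.008 m and height (world z) of pin_nose between 0.012 and 0.032 m), for 0.05 s.
2. the nose has passed through the brass keeper eye (y of pin_nose in the frame of keeper_eye above 0.005 m and x of pin_nose in the frame of keeper_eye between -0.008 and 0.008 m and height (world z) of pin_nose between 0.012 and 0.032 m), for 0.05 s.
3. the nose is in the socket and pressed on the socket's stop with at least 6 N (y of pin_nose in the frame of keeper_eye above 0.01 m and y of pin_nose in the frame of socket above 0.0015 m and x of pin_nose in the frame of socket between -0.01 and 0.013 m and height (world z) of pin_nose between 0.012 and 0.032 m and contact force between pin and socket above 6 N), for 0.2 s.
At the end, for the whole second after the job is handed in: The bent pin lies released and at rest through both eyes, its nose at least 1.5 mm inside the socket's mouth and 10 mm past the keeper eye, upright within 0.12 rad (y of pin_nose in the frame of keeper_eye above 0.01 m and y of pin_nose in the frame of socket above 0.0015 m and x of pin_nose in the frame of socket between -0.01 and 0.013 m and height (world z) of pin_nose between 0.012 and 0.032 m and angle between pin_grip's own z axis and vertical below 0.12 rad and linear speed of pin below 0.02 m/s and contact force between pin and the fingers below 0.2 N); the robot touches nothing.
It fails at once if the pin loads the fixture by more than 20 N (contact force between pin and fixture above 20 N).
It fails at once if another loose thing is moved by more than 15 mm (distance of any of wrench, straight_pin, square, magnet from where it was at the start of the episode above 0.015 m).
It also fails if it takes over 72 s, if anything falls off the work surface, if the arm or the gripper's body presses on something with over 40 N, if the wrist force passes 120 N, or if a joint passes its speed limit or range.

ROBOT

A 7-joint arm with a two-finger parallel gripper is mounted at the origin on the work surface. World frame = base frame: x ahead of the robot, y to its left, z up, the work surface at z = 0. Lengths are in m, angles in rad, forces in N, time in s.
With the tool pointing down it reaches from about 0.425 to 0.95 m from the base axis. Payload 4.7 kg.
Tool frame: the origin (TCP) lies midway between the tips of the shut fingers; the grasp point (between the pads) lies manip.pinch_z behind it (manip.pinch_z is the distance from the TCP to the grasp point, in m); z points along the fingers, y is the line along which they close (so a half turn about z gives the same grasp; the last joint's range is limited). The gripper opens to 87 mm and grips with 3 to 60 N. Pads are 19 mm wide; open, the fingers measure 117 mm over their backs; the gripper's body (75 mm by 190 mm) begins 51 mm behind the grasp point.
Start: joints at [-1.19, 0.469, -0.049, 1.532, 0.024, 1.141, -0.082], TCP at [0.269, 0.619, 0.223] pointing down, gripper open.
Joint ranges: [-2.59, 2.59], [-0.33, 1.99], [-1.39, 1.29], [0.1, 2.45], [-1.04, 4.18], [0.21, 1.99], [-2.66, 2.66]. Speed limits (rad/s): [2.57, 2.57, 3.14, 3.14, 3.14, 3.14, 3.14].

INTERFACE

Orientations are given as a unit quaternion [x, y, z, w].
In Python, from station import monitor, viewer, manip gives the robot as it stands.
- The arm moves only by the shell command python3 -m jog 'ROWS' [OPENING] [FORCE]. ROWS is JSON, a list of rows, each an object with "dp": the shift along the tool's x, y, z in m, a list of three; "turn": the turn, a rotation vector about the tool's x, y, z in rad, a list of three. A call has exactly 5 rows; each row shifts and turns the commanded pose from where the row before left it, along the tool's axes as they then stand; what a row does not reach is not made up. A row lasts 1/10 s, in which the tool goes at most 50 mm and 8.59 degrees, less where a joint would pass 70% of its speed; a pose out of reach is approached as far as the arm can. A call with a gripper value outside its range is refused whole. OPENING is the opening, from 0 (shut) to 1 (fully open), set as the call begins (- or left out, the last holds). The fingers move at their own pace and stop on an object; FORCE is the grip in N (left out, the last holds). Time passes only in rows, so rows that do not move let the fingers close, or fill a call up. It gives the time, the measured TCP pose, the force, the opening and the grip force at its end, in the units of the state.
- monitor.sense(): the state, without advancing time (a new reading comes with each control period).
- viewer.snapshot(name): name is "scene" or "top" or "wrist"; returns a dict with "img" (420x560x3 uint8, red, green, blue), "depth" (420x560 float32, m along the optical axis (not along the pixel's ray), 0 where there is no reading), "vertical_fov" (degrees; the focal length in pixels is half the picture's height over the tangent of half this angle, whatever the lens; pixels are square), "cx", "cy" (the principal point, pixels), "R" (3x3) and "t" (3): a world point X has camera coordinates R X + t; the wrist camera has in their place "T_tool_cam" (4x4, takes a point from camera to tool coordinates, whose origin is the TCP and whose axes are the flange's). Camera axes: x right, y down, z forward; pixel columns grow to the right and rows downward; lengths in m; the calibration is good to about 2 mm. A picture is of the moment at which its call begins: read the wrist's pose just before it.
- manip.sign_off(): hands the job in; it is judged then, once.
The state is a dict: "time_s": time; "joints": joint angles; "joint_vel": joint speeds; "joint_efforts": joint torques, N m; "position": TCP position; "tcp_rot": TCP orientation; "contact_force": force on the tool from outside, world axes, zero at the start; "wrist_torque": the same for the moment, N m; "finger_gap": finger opening in m; "gripper_force": force on a finger pad.
Only numpy, scipy, OpenCV 4.12 (cv2) and the standard library are available. Lean on these libraries where they do the work, as an engineer would, in place of code of your own. Each camera call takes 0.05 s, during which the arm holds its last target. There are 200 camera calls.

## Working session

There is one attempt and no reset: what is moved stays moved. The work goes in short steps, Python scripts to look and compute and a shell command to move; the robot and the scene stay as the last step left them, time stands still between calls to the robot, and variables do not carry over. Pictures are saved under pics/ and viewed, at most 10 in all, crops included, and the job is handed in when it is done.

```bash
ls; mkdir -p pics; python3 - <<'E'
from station import monitor, viewer, manip
import cv2,numpy as np
s=monitor.sense(); print(s, manip.pinch_z)
for n in ["scene","top","wrist"]:
    d=viewer.snapshot(n); cv2.imwrite(f"pics/{n}0.png",d["img"][:,:,::-1]); np.savez(f"{n}0.npz",**d)
    print(n,{k:v for k,v in d.items() if k not in("img","depth")})
E
```

```text
pics
{'time_s': 0.0, 'joints': array([-1.18987474,  0.46944022, -0.04855256,  1.53369187,  0.02411648,
        1.14099506, -0.08232371]), 'joint_vel': array([-1.54723389e-03, -5.44335550e-04, -7.51097525e-05,  3.22947245e-04,
       -6.85770462e-05,  2.21046227e-04, -7.01619510e-04]), 'joint_efforts': array([-7.66888274e-05, -5.07979560e+01, -8.05647369e-02, -2.36144561e+01,
       -6.12924295e-02,  3.79553740e-02,  1.57552277e-04]), 'position': array([0.26873096, 0.6185473 , 0.221501  ]), 'tcp_rot': array([ 2.03491014e-01,  9.79076329e-01, -9.63271876e-04, -1.46211940e-04]), 'contact_force': array([-0.26307775, -0.32096228, -0.98479313]), 'wrist_torque': array([-0.01096875, -0.02142507, -0.01308048]), 'gripper_force': 0.0, 'finger_gap': 0.08746610207162227} 0.0187
scene {'vertical_fov': 57.36009771186663, 'cx': 280.4821008495651, 'cy': 211.2674833039265, 'R': array([[-0.5378655 ,  0.84288114, -0.01587766],
       [ 0.56814218,  0.34850393, -0.74549277],
       [-0.62282837, -0.40999561, -0.66632457]]), 't': array([ 0.35737573, -0.22646578,  1.27924217])}
top {'vertical_fov': 54.05207615878467, 'cx': 277.0304124807952, 'cy': 211.15610899824992, 'R': array([[-0.02000456, -0.99965174,  0.017211  ],
       [-0.98078249,  0.01627956, -0.194424  ],
       [ 0.1940761 , -0.02076961, -0.98076658]]), 't': array([-0.07076507,  0.55150566,  0.90106877])}
wrist {'vertical_fov': 68.688715371278, 'cx': 281.0510984575052, 'cy': 207.7092955469417, 'T_tool_cam': array([[ 9.46335139e-04, -9.54384022e-01, -2.98580378e-01,
         8.23355486e-02],
       [ 9.99999502e-01,  9.97632821e-04, -1.93922853e-05,
        -8.84225896e-04],
       [ 3.16381272e-04, -2.98580211e-01,  9.54384491e-01,
        -1.62073904e-01],
       [ 0.00000000e+00,  0.00000000e+00,  0.00000000e+00,
         1.00000000e+00]])}
```

View pics/top0.png

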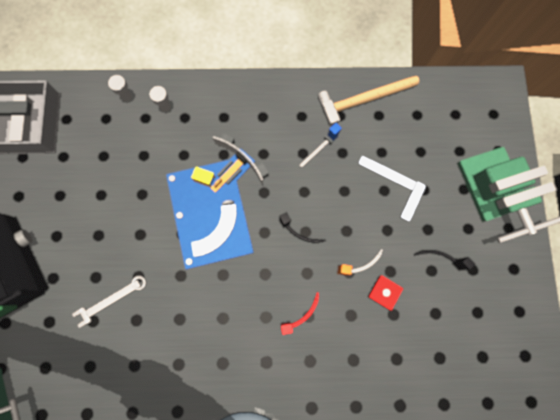

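View pics/scene0.png

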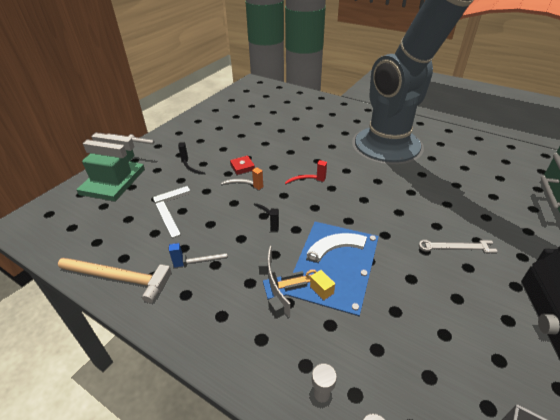

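The top view shows the orange-grip pin at (346,269) with its rod ending near (382,250). The blue plate is around (210,215), with the white pad arc from (192,250) to (235,205), the socket at (203,176) and the keeper bar at about (230,175). A black and a red look-alike lie near the pin.

```bash
cat > h.py <<'E'
import numpy as np,cv2
from scipy.spatial.transform import Rotation as Rot
def cam(d,state=None):
    f=210/np.tan(np.radians(float(d["vertical_fov"]))/2)
    if "R" in d: R=np.array(d["R"]);t=np.array(d["t"]); return f,R.T,-R.T@t
    T=np.array(d["T_tool_cam"]);Q=Rot.from_quat(state["tcp_rot"]).as_matrix()
    return f,Q@T[:3,:3],Q@T[:3,3]+state["position"]
def ray(d,uv,z,state=None):
    "pixels -> world points on plane z"
    f,A,c=cam(d,state); uv=np.atleast_2d(uv).astype(float)
    v=np.c_[(uv[:,0]-d["cx"])/f,(uv[:,1]-d["cy"])/f,np.ones(len(uv))]@A.T
    return c+v*((z-c[2])/v[:,2])[:,None]
def pts(d,state=None):
    "world point per pixel from depth"
    f,A,c=cam(d,state); u,v=np.meshgrid(np.arange(560),np.arange(420))
    D=d["depth"]; return np.stack([(u-d["cx"])/f*D,(v-d["cy"])/f*D,D],-1)@A.T+c
def proj(d,X,state=None):
    f,A,c=cam(d,state); p=(np.atleast_2d(X)-c)@A
    return np.c_[p[:,0]/p[:,2]*f+d["cx"],p[:,1]/p[:,2]*f+d["cy"]]
def circ(p):
    p=np.asarray(p)[:,:2]; s=np.linalg.lstsq(np.c_[2*p,np.ones(len(p))],(p**2).sum(1),rcond=None)[0]
    return s[:2],np.sqrt(s[2]+s[:2]@s[:2])
E
python3 - <<'E'
from h import *
d=np.load("top0.npz")
for n,uv,z in [("grip",(346,269),.06),("gripbase",(346,269),.0),("nose",(382,250),.005),("eye",(232,203),.03),("sock",(203,176),.041),("pad1",(196,250),.016),("pad2",(228,208),.016),("keeper",(240,163),.03),("wrench",(139,283),0),("black",(285,218),.06),("magnet",(386,292),.02),("red",(287,328),.06)]:
    print(n,ray(d,uv,z).round(3))
E
```

```text
grip [[ 0.414 -0.233  0.06 ]]
gripbase [[ 0.417 -0.245  0.   ]]
nose [[ 0.46  -0.333  0.005]]
eye [[0.577 0.026 0.03 ]]
sock [[0.641 0.094 0.041]]
pad1 [[0.467 0.112 0.016]]
pad2 [[0.568 0.037 0.016]]
keeper [[0.676 0.006 0.03 ]]
wrench [[0.393 0.247 0.   ]]
black [[ 0.533 -0.099  0.06 ]]
magnet [[ 0.361 -0.331  0.02 ]]
red [[ 0.288 -0.097  0.06 ]]
```

```bash
python3 - <<'E'
import cv2
i=cv2.imread("pics/top0.png")
c=cv2.resize(i[120:340,150:420],None,fx=2.7,fy=2.7,interpolation=cv2.INTER_CUBIC); cv2.imwrite("pics/topc.png",c)
E
```

```text
(no output)
```

View pics/topc.png

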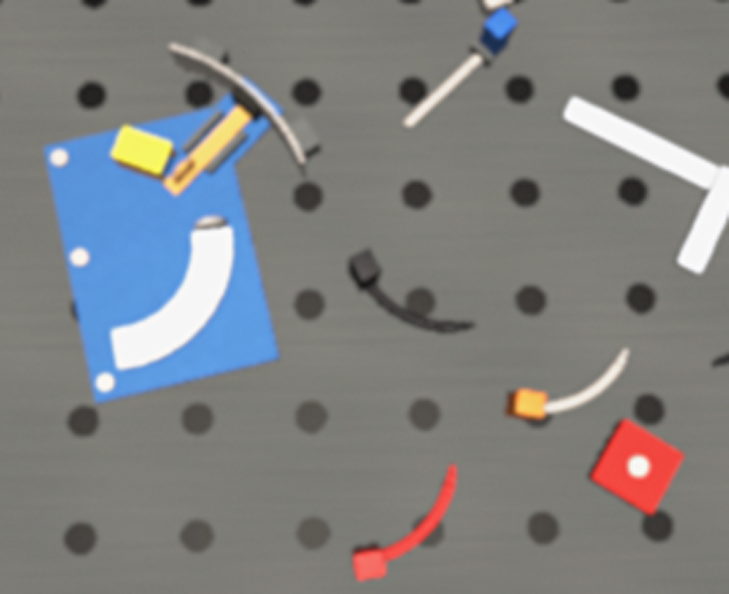

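The crop confirms the layout: orange grip block at crop (530,403) with nose at (626,350), socket at (142,150), fixed eye at (210,222) and pad start at (115,350). Next I move the wrist camera over the fixture.

```bash
R='{"dp":[-0.0316,-0.0226,-0.002],"turn":[0,0,0]}'; 
python3 -m jog '[{"dp":[-0.0316,-0.0226,-0.002],"turn":[0,0,0]},{"dp":[-0.0316,-0.0226,-0.002],"turn":[0,0,0]},{"dp":[-0.0316,-0.0226,-0.002],"turn":[0,0,0]},{"dp":[-0.0316,-0.0226,-0.002],"turn":[0,0,0]},{"dp":[-0.0316,-0.0226,-0.002],"turn":[0,0,0]}]' 1 20
python3 -m jog '[{"dp":[-0.0316,-0.0226,-0.002],"turn":[0,0,0]},{"dp":[-0.0316,-0.0226,-0.002],"turn":[0,0,0]},{"dp":[-0.0316,-0.0226,-0.002],"turn":[0,0,0]},{"dp":[-0.0316,-0.0226,-0.002],"turn":[0,0,0]},{"dp":[-0.0316,-0.0226,-0.002],"turn":[0,0,0]}]'
python3 -m jog '[{"dp":[-0.0316,-0.0226,-0.002],"turn":[0,0,0]},{"dp":[-0.0316,-0.0226,-0.002],"turn":[0,0,0]},{"dp":[-0.0316,-0.0226,-0.002],"turn":[0,0,0]},{"dp":[-0.0316,-0.0226,-0.002],"turn":[0,0,0]},{"dp":[-0.0316,-0.0226,-0.002],"turn":[0,0,0]}]'
python3 -m jog '[{"dp":[0,0,0],"turn":[0,0,0.13]},{"dp":[0,0,0],"turn":[0,0,0.13]},{"dp":[0,0,0],"turn":[0,0,0.13]},{"dp":[0,0,0],"turn":[0,0,0.13]},{"dp":[0,0,0],"turn":[0,0,0.13]}]'
python3 -m jog '[{"dp":[0,0,0],"turn":[0,0,0.13]},{"dp":[0,0,0],"turn":[0,0,0.13]},{"dp":[0,0,0],"turn":[0,0,0]},{"dp":[0,0,0],"turn":[0,0,0]},{"dp":[0,0,0],"turn":[0,0,0]}]'
cat > snap.py <<'E'
import sys,numpy as np,cv2
from station import monitor,viewer
s=monitor.sense(); d=viewer.snapshot("wrist"); n=sys.argv[1]
np.savez(n+".npz",**d,position=s["position"],tcp_rot=s["tcp_rot"])
cv2.imwrite(f"pics/{n}.png",d["img"][:,:,::-1]); print(s["position"],s["tcp_rot"],s["joints"].round(2))
E
python3 snap.py w1
```

```text
time_s: 0.65
position: [0.3693, 0.4509, 0.2324]
tcp_rot: [0.203, 0.979, -0.0, -0.0]
contact_force: [0.3, 0.2, 0.2]
finger_gap: 0.0868
gripper_force: 0.0
time_s: 1.15
position: [0.4691, 0.2844, 0.2425]
tcp_rot: [0.203, 0.979, -0.0, -0.0]
contact_force: [0.3, 0.1, -0.6]
finger_gap: 0.0868
gripper_force: 0.0
time_s: 1.65
position: [0.569, 0.1179, 0.2525]
tcp_rot: [0.203, 0.979, 0.0, -0.0]
contact_force: [0.4, 1.6, 0.7]
finger_gap: 0.0866
gripper_force: 0.0
time_s: 2.15
position: [0.5683, 0.1193, 0.2522]
tcp_rot: [0.508, 0.861, -0.0, -0.0]
contact_force: [0.5, -0.3, 0.2]
finger_gap: 0.0869
gripper_force: 0.0
time_s: 2.65
position: [0.5685, 0.1194, 0.2524]
tcp_rot: [0.612, 0.791, -0.0, -0.0]
contact_force: [0.5, 0.3, -0.1]
finger_gap: 0.0871
gripper_force: 0.0
[0.56848165 0.1193865  0.25242848] [ 6.12280110e-01  7.90640910e-01 -4.04277083e-05 -1.30213487e-04] [-0.55  0.29  0.34  1.74 -0.11  1.12  0.08]
```

View pics/w1.png

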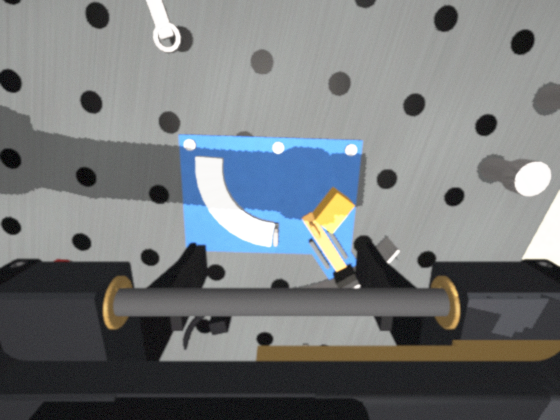

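The wrist view shows the pad arc from (208,160) to (275,240) with the fixed eye at its end, the socket at (332,210), the keeper bar at (325,240) and the gripper covering everything below row 245. I'll go closer, and step back so nothing is hidden.

```bash

python3 -m jog '[{"dp":[-0.03,0,0.03],"turn":[0,0,0]},{"dp":[-0.03,0,0.03],"turn":[0,0,0]},{"dp":[-0.02,0,0.03],"turn":[0,0,0]},{"dp":[0,0,0],"turn":[0,0,0]},{"dp":[0,0,0],"turn":[0,0,0]}]'
python3 -m jog '[{"dp":[0,0,0],"turn":[0,0,0]},{"dp":[0,0,0],"turn":[0,0,0]},{"dp":[0,0,0],"turn":[0,0,0]},{"dp":[0,0,0],"turn":[0,0,0]},{"dp":[0,0,0],"turn":[0,0,0]}]' | head -2
python3 snap.py w2
```

```text
time_s: 3.2
position: [0.5884, 0.042, 0.1624]
tcp_rot: [0.613, 0.79, -0.0, -0.0]
contact_force: [0.2, 0.0, 0.4]
finger_gap: 0.0869
gripper_force: 0.0
time_s: 3.7
position: [0.5885, 0.0422, 0.1629]
[0.58854815 0.04222366 0.1628823 ] [6.12815475e-01 7.90225975e-01 2.92422599e-04 1.27057920e-04] [-0.41  0.4   0.35  1.82 -0.17  0.95  0.26]
```

View pics/w2.png

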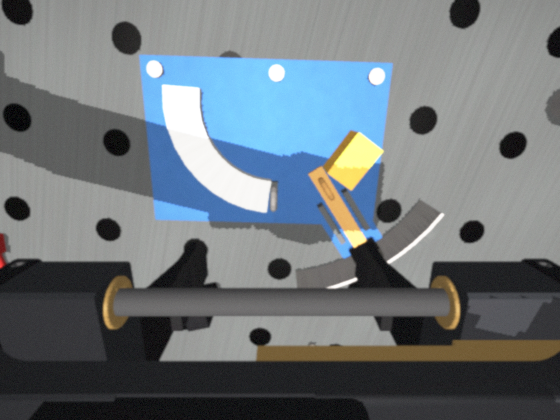

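```bash
cat > fit.py <<'E'
from h import *
from scipy.optimize import least_squares
def run(fn,box):
    d=dict(np.load(fn)); st=d if "position" in d else None
    hsv=cv2.cvtColor(d["img"],cv2.COLOR_RGB2HSV)
    m=((hsv[...,1]<70)&(hsv[...,2]>125)).astype(np.uint8); k=np.zeros_like(m); x0,y0,x1,y1=box; k[y0:y1,x0:x1]=1; m*=k
    n,l,s,c=cv2.connectedComponentsWithStats(m); i=1+np.argmax(s[1:,4]); print(fn,s[i])
    ct=max(cv2.findContours((l==i).astype(np.uint8),0,cv2.CHAIN_APPROX_NONE)[0],key=len)[:,0]
    p=ray(d,ct,.016,st)[:,:2]
    def res(c):
        r=np.hypot(*(p-c[:2]).T); return np.minimum(abs(r-c[2]),abs(r-c[3]))
    b=None
    c0=np.array([.575,.115])
    q=least_squares(res,[*c0,.073,.107],loss="soft_l1",f_scale=.001)
    c=q.x; ph=np.unwrap(np.arctan2(*(p-c[:2]).T[::-1]))
    print("centre",c.round(4),"med res",np.median(q.fun),"angles",np.degrees([ph.min(),ph.max()]))
    # plate depth
    Y=cv2.inRange(hsv,(22,110,100),(34,255,255)); Y[l==i]=0
    n,l2,s2,_=cv2.connectedComponentsWithStats(Y*k); j=1+np.argmax(s2[1:,4])
    P=pts(d,st)[l2==j]; P=P[(P[:,2]>.03)]; print("sock top z",np.median(P[:,2]))
    rr=cv2.minAreaRect(P[abs(P[:,2]-np.median(P[:,2]))<.004][:,:2].astype(np.float32)*1000); print("socket top rect mm",rr)
    return d,st,c
if __name__=="__main__":
    d,st,c=run("w2.npz",(135,50,400,225))
    run("w1.npz",(175,130,365,250))
    run("top0.npz",(165,150,260,270))
    P=pts(d,st); w=P[(P[...,2]>.024)&(P[...,2]<.037)&(np.hypot(P[...,0]-c[0],P[...,1]-c[1])<.115)]
    a=np.arctan2(w[:,1]-c[1],w[:,0]-c[0]); r=np.hypot(w[:,0]-c[0],w[:,1]-c[1])
    h,e=np.histogram(np.degrees(a),72,(-180,180)); print([(e[i],h[i]) for i in range(72) if h[i]])
    for nm,uv,z in [("screw",(154,69),.006),("screw",(277,73),.006),("screw",(377,76),.006),("eyetop",(274,196),.035)]: print(nm,ray(d,uv,z,st))
E
python3 fit.py
```

```text
w2.npz [ 162   84  115  129 5813]
centre [0.5592 0.1236 0.0699 0.1051] med res 0.0006431966339414258 angles [-179.47524181  -73.87615975]
sock top z 0.04069104270412299
socket top rect mm ((644.3665771484375, 94.78372192382812), (43.87262725830078, 28.61042594909668), 68.7463607788086)
w1.npz [ 195  156   84   91 3138]
centre [0.5608 0.1247 0.0712 0.107 ] med res 0.0007094492767096838 angles [-179.32694997  -74.4740517 ]
sock top z 0.0407732506587436
socket top rect mm ((644.6370849609375, 95.52607727050781), (44.756248474121094, 28.038745880126953), 69.69473266601562)
top0.npz [ 226  168   34  101 1114]
centre [0.5413 0.1638 0.1777 0.2019] med res 0.0065122143878836025 angles [-133.16027428  -54.74792623]
sock top z 0.04102770637600772
socket top rect mm ((642.5123291015625, 95.70504760742188), (46.03291320800781, 28.866840362548828), 67.44544219970703)
[(np.float64(-80.0), np.int64(95)), (np.float64(-75.0), np.int64(46)), (np.float64(-45.0), np.int64(124)), (np.float64(-40.0), np.int64(21)), (np.float64(-35.0), np.int64(20)), (np.float64(-30.0), np.int64(25)), (np.float64(-25.0), np.int64(23)), (np.float64(-20.0), np.int64(21)), (np.float64(-15.0), np.int64(24)), (np.float64(-10.0), np.int64(24)), (np.float64(-5.0), np.int64(20))]
screw [[0.44088523 0.12837941 0.006     ]]
screw [[0.55524748 0.15425524 0.006     ]]
screw [[0.64873821 0.17563684 0.006     ]]
eyetop [[0.58079572 0.04319662 0.035     ]]
```

```bash
cat > fit2.py <<'E'
from h import *
from scipy.optimize import least_squares
for fn,box in [("w2.npz",(135,50,400,225)),("w1.npz",(175,130,365,250))]:
    d=dict(np.load(fn)); P=pts(d,d); x0,y0,x1,y1=box
    m=np.zeros((420,560),np.uint8); Q=P[y0:y1,x0:x1]
    m[y0:y1,x0:x1]=(Q[...,2]>.0115)&(Q[...,2]<.02)
    n,l,s,_=cv2.connectedComponentsWithStats(m); i=1+np.argmax(s[1:,4]); M=(l==i).astype(np.uint8)
    p=ray(d,np.argwhere(M)[:,::-1],.016,d)[:,:2]; print(fn,s[i],"z",np.median(P[M>0][:,2]), "plate z",np.median(Q[...,2][(Q[...,2]<.009)&(Q[...,2]>-.003)]))
    ct=max(cv2.findContours(M,0,cv2.CHAIN_APPROX_NONE)[0],key=len)[:,0]
    e=ray(d,ct,.016,d)[:,:2]
    def res(c):
        r=np.hypot(*(e-c).T); return np.minimum(abs(r-.0725),abs(r-.1065))
    c=least_squares(res,[.562,.122],loss="soft_l1",f_scale=.001).x
    a=np.degrees(np.arctan2(*(e-c).T[::-1]))%360; r=np.hypot(*(e-c).T)
    mid=(r>.078)&(r<.102)
    print("c",c,"mid-end angles",np.sort(a[mid]).round(1)[[0,3,6,-7,-4,-1]], "n",mid.sum())
    w=P[(P[...,2]>.024)&(P[...,2]<.037)&(abs(np.hypot(P[...,0]-c[0],P[...,1]-c[1])-.09)<.02)]
    wa=np.degrees(np.arctan2(w[:,1]-c[1],w[:,0]-c[0])); w=w[(wa<-65)&(wa>-90)]
    u,sv,vt=np.linalg.svd(w[:,:2]-w[:,:2].mean(0)); g=w[:,:2].mean(0)-c
    print("ring mean",w.mean(0),"r",np.hypot(*g),"ang",np.degrees(np.arctan2(g[1],g[0])),"dir",np.degrees(np.arctan2(vt[0,1],vt[0,0])),sv/np.sqrt(len(w)),w[:,2].max())
    rr=np.hypot(*(w[:,:2]-c).T); print("ring r range",np.percentile(rr,[2,98]))
E
python3 fit2.py
```

```text
w2.npz [ 163   85  109  127 5294] z 0.015867151904177673 plate z 0.004607637359307748
c [0.56144711 0.12500353] mid-end angles [182.3 182.7 183.  279.3 279.5 280. ] n 48
ring mean [0.58106824 0.03963676 0.03192527] r 0.08759265703738696 ang -77.05566153603849 dir -76.26978995349769 [0.00672705 0.00165638] 0.0361475443926359
ring r range [0.07754958 0.10024231]
w1.npz [ 196  156   79   90 2771] z 0.015849199391892277 plate z 0.004614745784536856
c [0.56137446 0.12557196] mid-end angles [182.5 183.  183.2 279.2 279.5 280.9] n 35
ring mean [0.58074196 0.0409775  0.03184732] r 0.08678319967232384 ang -77.10464473035626 dir -77.67452641197329 [0.00639883 0.00161184] 0.036202325207665365
ring r range [0.07769567 0.09906823]
```

Pad, ring and socket agree on a fixture centre of about (0.5616, 0.1245) with its x axis at -77.1°. Next I look at the pin.

```bash

python3 -m jog '[{"dp":[-0.0391,-0.0254,0],"turn":[0,0,0]},{"dp":[-0.0391,-0.0254,0],"turn":[0,0,0]},{"dp":[-0.0391,-0.0254,0],"turn":[0,0,0]},{"dp":[-0.0391,-0.0254,0],"turn":[0,0,0]},{"dp":[-0.0391,-0.0254,0],"turn":[0,0,0]}]'|sed -n 2p
python3 -m jog '[{"dp":[-0.0391,-0.0254,0],"turn":[0,0,0]},{"dp":[-0.0391,-0.0254,0],"turn":[0,0,0]},{"dp":[-0.0391,-0.0254,0],"turn":[0,0,0]},{"dp":[-0.0391,-0.0254,0],"turn":[0,0,0]},{"dp":[-0.0391,-0.0254,0],"turn":[0,0,0]}]'|sed -n 2p
python3 -m jog '[{"dp":[0,0,0],"turn":[0,0,0]},{"dp":[0,0,0],"turn":[0,0,0]},{"dp":[0,0,0],"turn":[0,0,0]},{"dp":[0,0,0],"turn":[0,0,0]},{"dp":[0,0,0],"turn":[0,0,0]}]'
python3 snap.py p1
```

```text
position: [0.5133, -0.1806, 0.1627]
position: [0.4389, -0.4016, 0.1627]
time_s: 5.25
position: [0.4405, -0.3985, 0.1625]
tcp_rot: [0.612, 0.791, 0.0, -0.0]
contact_force: [-0.2, -0.2, 0.7]
finger_gap: 0.087
gripper_force: 0.0
[ 0.44047488 -0.39853476  0.16245069] [ 6.12003586e-01  7.90854913e-01  3.23927526e-04 -1.10343091e-04] [ 0.3   0.42  0.48  1.82 -0.23  0.96  1.14]
```

View pics/p1.png

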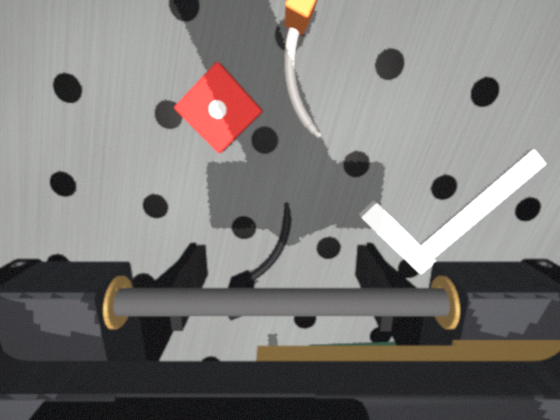

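The orange grip is clipped at the top (298,10) and the nose is at (320,135), so I shift about 0.09 m forward.

```bash

python3 -m jog '[{"dp":[0.03,0,0],"turn":[0,0,0]},{"dp":[0.03,0,0],"turn":[0,0,0]},{"dp":[0.03,0,0],"turn":[0,0,0]},{"dp":[0,0,0],"turn":[0,0,0]},{"dp":[0,0,0],"turn":[0,0,0]}]'|sed -n 2p
python3 -m jog '[{"dp":[0,0,0],"turn":[0,0,0]},{"dp":[0,0,0],"turn":[0,0,0]},{"dp":[0,0,0],"turn":[0,0,0]},{"dp":[0,0,0],"turn":[0,0,0]},{"dp":[0,0,0],"turn":[0,0,0]}]'|sed -n 2p
python3 snap.py p2
cat > pin.py <<'E'
from h import *
from scipy.optimize import least_squares
d=dict(np.load("p2.npz")); P=pts(d,d); hsv=cv2.cvtColor(d["img"],cv2.COLOR_RGB2HSV)
O=cv2.inRange(hsv,(5,140,80),(24,255,255)); O[230:]=0
n,l,s,_=cv2.connectedComponentsWithStats(O); i=1+np.argmax(s[1:,4]); print(s[i])
T=P[(l==i)]; T=T[abs(T[:,2]-.06)<.004]; print("top z",np.median(T[:,2]),"rect",cv2.minAreaRect(T[:,:2].astype(np.float32)*1000), "bbox pts",len(T))
m=np.zeros((420,560),np.uint8); m[:225,240:380]=((P[...,2]>.0035)&(P[...,2]<.016))[:225,240:380]
n,l2,s2,_=cv2.connectedComponentsWithStats(m); j=1+np.argmax(s2[1:,4]); print(s2[j])
R=P[l2==j]; g=T[:,:2].mean(0); R=R[np.hypot(*(R[:,:2]-g).T)>.016]
c=least_squares(lambda c:np.hypot(*(R[:,:2]-c).T)-.09,[.505,-.24]).x
print("arc centre",c,"std",(np.hypot(*(R[:,:2]-c).T)-.09).std(),"free",circ(R))
a=np.unwrap(np.arctan2(*(R[:,:2]-c).T[::-1])); 
ga=np.arctan2(g[1]-c[1],g[0]-c[0]); print("grip mean",g,"r",np.hypot(*(g-c)),"ang",np.degrees(ga),"nose rel",(np.degrees([a.min(),a.max()])-np.degrees(ga))%360)
E
python3 pin.py
```

```text
position: [0.4178, -0.3122, 0.1629]
position: [0.4171, -0.3131, 0.1624]
[ 0.41712191 -0.31310875  0.16241406] [ 6.13242118e-01  7.89894990e-01 -7.00670518e-05 -6.31829095e-05] [ 0.17  0.3   0.48  1.98 -0.18  0.9   0.99]
[285 103  24  33 394]
top z 0.05969876354557083 rect ((414.1174621582031, -236.4815673828125), (20.37902069091797, 19.42416000366211), 78.89933776855469) bbox pts 346
[286 129  34  91 862]
arc centre [ 0.50291753 -0.25097633] std 0.0027524085862709433 free (array([ 0.47452399, -0.26843989]), np.float64(0.05898046940118795))
grip mean [ 0.41153659 -0.2394728 ] r 0.09210215900975868 ang 172.82503957333537 nose rel [ 9.95026023 71.10684119]
```

View pics/p2.png

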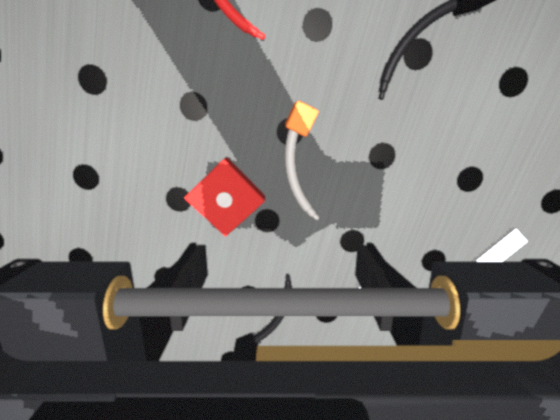

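The grip is at (301,117), its lit top is yellowish at (303,108), and the nose is at (316,217). I'll widen the hue range and clean up the rod mask.

```bash
cat > pin2.py <<'E'
from h import *
from scipy.optimize import least_squares
d=dict(np.load("p2.npz")); P=pts(d,d); hsv=cv2.cvtColor(d["img"],cv2.COLOR_RGB2HSV)
k=np.zeros((420,560),bool); k[90:232,270:335]=1
T=P[k&(P[...,2]>.054)&(P[...,2]<.066)]; r=cv2.minAreaRect(T[:,:2].astype(np.float32)*1000); print("top",len(T),np.median(T[:,2]),r, cv2.boxPoints(r).round(1).tolist())
b=k&(hsv[...,1]<60)&(hsv[...,2]>1.25*np.median(hsv[190:220,330:370,2]))&(P[...,2]>.002)&(P[...,2]<.018)
n,l,s,_=cv2.connectedComponentsWithStats(b.astype(np.uint8)); j=1+np.argmax(s[1:,4]); print(s[j])
uv=np.argwhere(l==j)[:,::-1]; R=ray(d,uv,.006,d)[:,:2]
g=np.array(r[0])/1000; D=np.hypot(*(R-g).T); R=R[D>.02]
# centreline: mid of inner and outer edge per angle bin
c=np.array([.503,-.249])
for it in range(5):
    a=np.arctan2(*(R-c).T[::-1]); rr=np.hypot(*(R-c).T); a=a%(2*np.pi)
    bins=np.arange(a.min(),a.max(),.06); M=[]
    for x in bins:
        q=(a>=x)&(a<x+.06)
        if q.sum()>5: M.append([x+.03,(rr[q].min()+rr[q].max())/2])
    M=np.array(M); L=c+M[:,1:]*np.c_[np.cos(M[:,0]),np.sin(M[:,0])]
    c=least_squares(lambda c:np.hypot(*(L-c).T)-.09,c).x
print("c",c,"free",circ(L),(M[:,1]*1e3).round(1),np.degrees(M[[0,-1],0]),"end",np.degrees(a.max()))
v=g-c; print("g",g,"r",np.hypot(*v),"ang",np.degrees(np.arctan2(v[1],v[0])))
E
python3 pin2.py
```

```text
top 714 0.05971665101744017 ((414.7373046875, -234.96945190429688), (23.62441062927246, 20.016048431396484), 79.13572692871094) [[402.70001220703125, -244.6999969482422], [422.29998779296875, -248.5], [426.79998779296875, -225.3000030517578], [407.1000061035156, -221.5]]
[286 130  33  90 821]
c [ 0.5031093  -0.25158515] free (array([ 0.5030902 , -0.25159724]), np.float64(0.08997857898344436)) [90.2 90.  89.8 89.9 90.  90.  90.  90.  89.9 90.  90.1 90.  90.1 90.
 90.1 89.9 89.9 90. ] [183.41251111 241.85420622] end 243.71443665792322
g [ 0.4147373  -0.23496945] r 0.08992046763075795 ang 169.3515662090099
```

The pin is well determined: grip (0.4147,-0.2350), x axis at 169.35°, and a fitted radius of 90.0 mm. Now align the tool over it.

```bash

python3 -m jog '[{"dp":[0.0382,0.0086,0],"turn":[0,0,0]},{"dp":[0.0381,0.0085,0],"turn":[0,0,0]},{"dp":[0,0,0],"turn":[0,0,0.145]},{"dp":[0,0,0],"turn":[0,0,0.145]},{"dp":[0,0,0],"turn":[0,0,0.146]}]'|sed -n 2p
python3 -m jog '[{"dp":[0,0,0.03],"turn":[0,0,0]},{"dp":[0,0,0.03],"turn":[0,0,0]},{"dp":[0,0,0],"turn":[0,0,0]},{"dp":[0,0,0],"turn":[0,0,0]},{"dp":[0,0,0],"turn":[0,0,0]}]'|sed -n 2,3p
cat > tgt.py <<'E'
import sys; from h import *; from station import monitor
# target x y z yaw(deg of tool y) -> dp in tool axes, turn about z
x,y,z,yaw=map(float,sys.argv[1:5]); s=monitor.sense(); Q=Rot.from_quat(s["tcp_rot"]).as_matrix()
ya=np.degrees(np.arctan2(Q[1,1],Q[0,1])); tilt=Q[:,2]
e=(yaw-ya+90)%180-90
print("t",s["time_s"],"pos",s["position"].round(4),"yaw",ya.round(2),"dp",(Q.T@(np.array([x,y,z])-s["position"])).round(4),"turnz",(-np.radians(e)).round(4),"tool z",tilt.round(4),"F",s["contact_force"].round(1),"M",s["wrist_torque"].round(2),"gap",round(s["finger_gap"],4),"grip",round(s["gripper_force"],1))
E
python3 tgt.py .41474 -.23497 .032 169.35
```

```text
position: [0.4149, -0.2343, 0.1627]
position: [0.4157, -0.2353, 0.1038]
tcp_rot: [0.769, 0.639, 0.001, 0.001]
t 7.35 pos [ 0.4157 -0.2353  0.1038] yaw -10.61 dp [ 0.0001 -0.0012  0.0718] turnz 0.0007 tool z [ 2.3e-03 -8.0e-04 -1.0e+00] F [-0.1 -0.1 -0.9] M [-0.12  0.02  0.04] gap 0.0872 grip 0.0
```

```bash

python3 -m jog '[{"dp":[0,-0.001,0.025],"turn":[0,0,0]},{"dp":[0,0,0.025],"turn":[0,0,0]},{"dp":[0,0,0.0215],"turn":[0,0,0]},{"dp":[0,0,0],"turn":[0,0,0]},{"dp":[0,0,0],"turn":[0,0,0]}]' >/dev/null
python3 tgt.py .41474 -.23497 .032 169.35
python3 -m jog '[{"dp":[0,0,0],"turn":[0,0,0]},{"dp":[0,0,0],"turn":[0,0,0]},{"dp":[0,0,0],"turn":[0,0,0]},{"dp":[0,0,0],"turn":[0,0,0]},{"dp":[0,0,0],"turn":[0,0,0]}]' 0.1 25 >/dev/null
python3 tgt.py .41474 -.23497 .032 169.35
python3 -m jog '[{"dp":[0,0,0],"turn":[0,0,0]},{"dp":[0,0,0],"turn":[0,0,0]},{"dp":[0,0,0],"turn":[0,0,0]},{"dp":[0,0,0],"turn":[0,0,0]},{"dp":[0,0,0],"turn":[0,0,0]}]' 0.1 25 >/dev/null
python3 tgt.py .41474 -.23497 .032 169.35
```

```text
t 7.85 pos [ 0.4146 -0.235   0.0321] yaw -10.61 dp [0.0001 0.0001 0.0001] turnz 0.0006 tool z [ 1.6e-03 -5.0e-04 -1.0e+00] F [ 0.7  0.8 -0.1] M [-0.11  0.06  0.02] gap 0.0871 grip 0.0
t 8.35 pos [ 0.414  -0.2344  0.0312] yaw -10.59 dp [-0.0004  0.0009 -0.0008] turnz 0.001 tool z [ 4.e-04  0.e+00 -1.e+00] F [ 0.  -0.6  0.7] M [-0.07  0.08 -0.  ] gap 0.0551 grip 0.0
t 8.85 pos [ 0.4139 -0.2345  0.031 ] yaw -10.6 dp [-0.0003  0.0009 -0.001 ] turnz 0.0008 tool z [ 2.e-04 -1.e-04 -1.e+00] F [-0.3  0.7 -0.6] M [-0.13  0.01 -0.01] gap 0.0199 grip 24.9
```

```bash

python3 -m jog '[{"dp":[0,0,0],"turn":[0,0,0]},{"dp":[0,0,-0.02],"turn":[0,0,0]},{"dp":[0,0,-0.03],"turn":[0,0,0]},{"dp":[0,0,-0.03],"turn":[0,0,0]},{"dp":[0.02,0,0],"turn":[0,0,0]}]' 0.1 40 |tail -2
python3 -m jog '[{"dp":[0.04,0,0],"turn":[0,0,0]},{"dp":[0.04,0,0],"turn":[0,0,0]},{"dp":[0.04,0,0],"turn":[0,0,0]},{"dp":[0.04,0,0],"turn":[0,0,0]},{"dp":[0.04,0,0],"turn":[0,0,0]}]' |sed -n 2p
python3 -m jog '[{"dp":[0.04,0,0],"turn":[0,0,0]},{"dp":[0.04,0,0],"turn":[0,0,-0.115]},{"dp":[0.03,0,0],"turn":[0,0,-0.115]},{"dp":[0,0,0],"turn":[0,0,-0.115]},{"dp":[0,0,0],"turn":[0,0,-0.115]}]' |sed -n 2p
python3 -m jog '[{"dp":[0,0,0],"turn":[0,0,0]},{"dp":[0,0,0],"turn":[0,0,0]},{"dp":[0,0,0],"turn":[0,0,0]},{"dp":[0,0,0],"turn":[0,0,0]},{"dp":[0,0,0],"turn":[0,0,0]}]' |tail -2
python3 tgt.py .475 .100 .048 -164.2
```

```text
finger_gap: 0.0192
gripper_force: 39.9
position: [0.4537, -0.0166, 0.1107]
position: [0.4703, 0.0917, 0.1104]
finger_gap: 0.0196
gripper_force: 39.9
t 10.85 pos [0.4711 0.0902 0.111 ] yaw 15.71 dp [0.0083 0.0064 0.063 ] turnz -0.0016 tool z [-1.e-04 -0.e+00 -1.e+00] F [-0.7  0.7 -2.3] M [-0.11  0.03  0.05] gap 0.0196 grip 39.9
```

```bash

python3 -m jog '[{"dp":[0.0083,0.0064,0],"turn":[0,0,-0.0016]},{"dp":[0,0,0.025],"turn":[0,0,0]},{"dp":[0,0,0.025],"turn":[0,0,0]},{"dp":[0,0,0.008],"turn":[0,0,0]},{"dp":[0,0,0],"turn":[0,0,0]}]' >/dev/null
python3 -m jog '[{"dp":[0,0,0],"turn":[0,0,0]},{"dp":[0,0,0],"turn":[0,0,0]},{"dp":[0,0,0],"turn":[0,0,0]},{"dp":[0,0,0],"turn":[0,0,0]},{"dp":[0,0,0],"turn":[0,0,0]}]' >/dev/null
python3 tgt.py .475 .100 .048 -164.2
python3 - <<'E'
from station import viewer
import cv2,numpy as np
ims=[]
for n,(x0,y0,x1,y1) in {"top":(165,140,265,275),"scene":(270,215,400,325)}.items():
    d=viewer.snapshot(n); np.savez(n+"1.npz",**d); c=d["img"][y0:y1,x0:x1,::-1]; ims.append(cv2.resize(c,(int(400),int(400*c.shape[0]/c.shape[1])),interpolation=cv2.INTER_CUBIC))
h=max(i.shape[0] for i in ims); cv2.imwrite("pics/ins1.png",np.hstack([cv2.copyMakeBorder(i,0,h-i.shape[0],0,0,0) for i in ims])); print([i.shape for i in ims])
E
```

```text
t 11.85 pos [0.4752 0.1002 0.0534] yaw 15.84 dp [-0.0001 -0.0002  0.0054] turnz 0.0008 tool z [ 6.e-04  4.e-04 -1.e+00] F [-0.5  0.4 -2.4] M [0.   0.07 0.02] gap 0.0201 grip 39.9
[(540, 400, 3), (338, 400, 3)]
```

View pics/ins1.png

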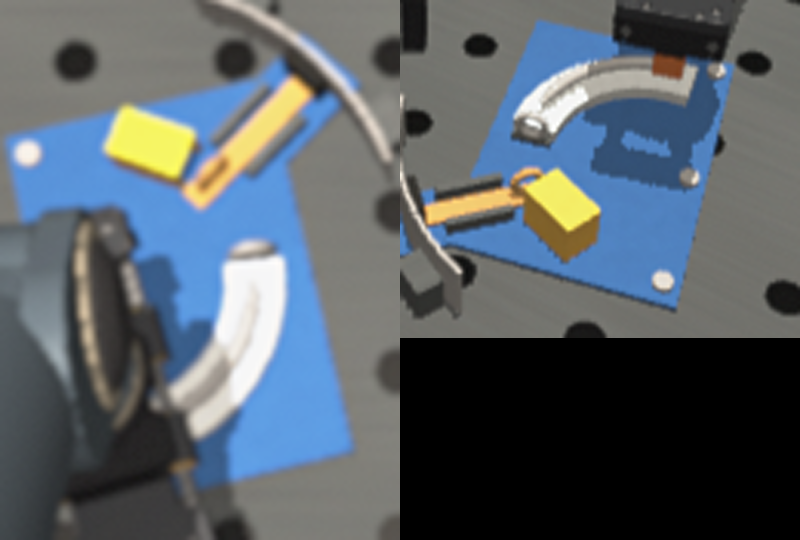

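The top crop shows the pin over the pad with its nose just short of the ring at crop (252,248). In the scene crop the rod runs along the pad towards the ring. Next I lower it to 1 mm above the pad and sweep along the arc while watching forces.

```bash
cat > arc.py <<'E'
import sys; from h import *; from station import monitor
cx,cy,phi=.5616,.1245,np.radians(-77.1)
s=monitor.sense(); Q=Rot.from_quat(s["tcp_rot"]).as_matrix(); p=s["position"]-[cx,cy,0]
r=np.hypot(p[0],p[1]); th=np.arctan2(p[1],p[0])-phi; th=(th+np.pi)%(2*np.pi)-np.pi
yaw=np.arctan2(-Q[1,1],-Q[0,1])-phi; yaw=(yaw+np.pi)%(2*np.pi)-np.pi
F=Q.T@s["contact_force"]; M=Q.T@s["wrist_torque"]
print(f't {s["time_s"]:.2f} r {r*1e3:.2f} th {th:.4f} yaw {yaw:.4f} nose {yaw+1.31:.3f} z {p[2]*1e3:.2f} F fwd(-x) {-F[0]:.1f} out(-y) {-F[1]:.1f} up {-F[2]:.1f} M {M.round(2)} gap {s["finger_gap"]:.4f}')
E
python3 -m jog '[{"dp":[0,0,0.0025],"turn":[0,0,0]},{"dp":[0,0,0.0025],"turn":[0,0,0]},{"dp":[0,0,0],"turn":[0,0,0]},{"dp":[0,0,0],"turn":[0,0,0]},{"dp":[0,0,0],"turn":[0,0,0]}]' >/dev/null; python3 arc.py
python3 -m jog '[{"dp":[-0.0018,0,0],"turn":[0,0,-0.02]},{"dp":[-0.0018,0,0],"turn":[0,0,-0.02]},{"dp":[-0.0018,0,0],"turn":[0,0,-0.02]},{"dp":[-0.0018,0,0],"turn":[0,0,-0.02]},{"dp":[-0.0018,0,0],"turn":[0,0,-0.02]}]' >/dev/null; python3 arc.py
```

```text
t 12.45 r 89.96 th -1.5212 yaw -1.5193 nose -0.209 z 47.99 F fwd(-x) -0.4 out(-y) 1.2 up -1.3 M [ 0.04 -0.05  0.02] gap 0.0198
t 12.95 r 90.05 th -1.4186 yaw -1.4178 nose -0.108 z 48.05 F fwd(-x) -0.3 out(-y) 0.4 up -1.8 M [ 0.07 -0.04 -0.  ] gap 0.0194
```

```bash

python3 -m jog '[{"dp":[-0.0018,0,0],"turn":[0,0,-0.02]},{"dp":[-0.0018,0,0],"turn":[0,0,-0.02]},{"dp":[-0.0018,0,0],"turn":[0,0,-0.02]},{"dp":[-0.0018,0,0],"turn":[0,0,-0.02]},{"dp":[-0.0018,0.0001,0],"turn":[0,0,-0.02]}]' >/dev/null; python3 arc.py
python3 -m jog '[{"dp":[-0.0018,0,0],"turn":[0,0,-0.02]},{"dp":[-0.0018,0,0],"turn":[0,0,-0.02]},{"dp":[0,0,0],"turn":[0,0,0]},{"dp":[0,0,0],"turn":[0,0,0]},{"dp":[0,0,0],"turn":[0,0,0]}]' >/dev/null; python3 arc.py
python3 - <<'E'
from station import viewer
import cv2,numpy as np
ims=[]
for n,(x0,y0,x1,y1) in {"top":(205,175,255,225),"scene":(285,225,355,295)}.items():
    d=viewer.snapshot(n); np.savez(n+"2.npz",**d); ims.append(cv2.resize(d["img"][y0:y1,x0:x1,::-1],(400,400),interpolation=cv2.INTER_CUBIC))
cv2.imwrite("pics/ins2.png",np.hstack(ims))
E
```

```text
t 13.45 r 90.02 th -1.3196 yaw -1.3177 nose -0.008 z 48.01 F fwd(-x) -0.4 out(-y) 0.4 up -2.1 M [ 0.07  0.   -0.01] gap 0.0199
t 13.95 r 90.04 th -1.2824 yaw -1.2793 nose 0.031 z 48.01 F fwd(-x) -0.4 out(-y) -0.2 up -1.8 M [ 0.1  -0.   -0.02] gap 0.0198
```

View pics/ins2.png

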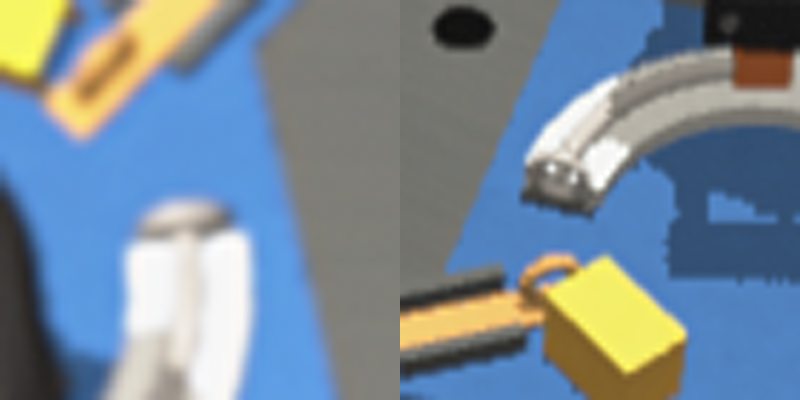

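The top crop shows the rod entering the ring dead centre at crop (185,220), and contact force is essentially zero. I'll continue along the arc.

```bash

python3 -m jog '[{"dp":[-0.0018,0,0],"turn":[0,0,-0.02]},{"dp":[-0.0018,0,0],"turn":[0,0,-0.02]},{"dp":[-0.0018,0,0],"turn":[0,0,-0.02]},{"dp":[-0.0018,0.0001,0],"turn":[0,0,-0.02]},{"dp":[-0.0018,0,0],"turn":[0,0,-0.02]}]' >/dev/null; python3 arc.py
python3 -m jog '[{"dp":[-0.0018,0,0],"turn":[0,0,-0.02]},{"dp":[-0.0018,0,0],"turn":[0,0,-0.02]},{"dp":[-0.0018,0,0],"turn":[0,0,-0.02]},{"dp":[-0.0018,0.0001,0],"turn":[0,0,-0.02]},{"dp":[-0.0018,0,0],"turn":[0,0,-0.02]}]' >/dev/null; python3 arc.py
```

```text
t 14.55 r 90.03 th -1.1787 yaw -1.1779 nose 0.132 z 48.02 F fwd(-x) -0.4 out(-y) -0.2 up -2.1 M [0.04 0.07 0.  ] gap 0.0196
t 15.05 r 89.99 th -1.0798 yaw -1.0777 nose 0.232 z 48.01 F fwd(-x) 0.1 out(-y) 0.3 up -2.5 M [ 0.1   0.06 -0.04] gap 0.0199
```

```bash

python3 -m jog '[{"dp":[-0.0018,0,0],"turn":[0,0,-0.02]},{"dp":[-0.0018,0,0],"turn":[0,0,-0.02]},{"dp":[-0.0018,0,0],"turn":[0,0,-0.02]},{"dp":[-0.0018,0.0001,0],"turn":[0,0,-0.02]},{"dp":[-0.0018,0,0],"turn":[0,0,-0.02]}]' >/dev/null; python3 arc.py
python3 -m jog '[{"dp":[-0.0018,0,0],"turn":[0,0,-0.02]},{"dp":[-0.0018,0,0],"turn":[0,0,-0.02]},{"dp":[-0.0018,0,0],"turn":[0,0,-0.02]},{"dp":[-0.0018,0.0001,0],"turn":[0,0,-0.02]},{"dp":[-0.0018,0,0],"turn":[0,0,-0.02]}]' >/dev/null; python3 arc.py
python3 -m jog '[{"dp":[-0.0018,0,0],"turn":[0,0,-0.02]},{"dp":[-0.0018,0,0],"turn":[0,0,-0.02]},{"dp":[-0.0018,0,0],"turn":[0,0,-0.02]},{"dp":[-0.0018,0.0001,0],"turn":[0,0,-0.02]},{"dp":[-0.0018,0,0],"turn":[0,0,-0.02]}]' >/dev/null; python3 arc.py
```

```text
t 15.55 r 89.96 th -0.9800 yaw -0.9776 nose 0.332 z 48.01 F fwd(-x) -0.3 out(-y) -0.2 up -3.0 M [0.09 0.05 0.02] gap 0.0196
t 16.05 r 89.93 th -0.8797 yaw -0.8777 nose 0.432 z 48.01 F fwd(-x) -0.8 out(-y) -1.0 up -2.6 M [0.04 0.05 0.  ] gap 0.0196
t 16.55 r 89.90 th -0.7798 yaw -0.7776 nose 0.532 z 48.01 F fwd(-x) 0.0 out(-y) -0.8 up -3.0 M [0.08 0.08 0.01] gap 0.0197
```

```bash

python3 -m jog '[{"dp":[-0.0009,0,0],"turn":[0,0,-0.01]},{"dp":[-0.0009,0,0],"turn":[0,0,-0.01]},{"dp":[-0.0009,0,0],"turn":[0,0,-0.01]},{"dp":[-0.0009,0,0],"turn":[0,0,-0.01]},{"dp":[-0.0009,0,0],"turn":[0,0,-0.01]}]' >/dev/null; python3 arc.py
```

```text
t 17.05 r 89.90 th -0.7309 yaw -0.7284 nose 0.582 z 48.01 F fwd(-x) -0.3 out(-y) -0.3 up -2.0 M [ 0.06  0.02 -0.02] gap 0.0194
```

```bash

python3 -m jog '[{"dp":[-0.0009,0,0],"turn":[0,0,-0.01]},{"dp":[-0.0009,0,0],"turn":[0,0,-0.01]},{"dp":[0,0,0],"turn":[0,0,0]},{"dp":[0,0,0],"turn":[0,0,0]},{"dp":[0,0,0],"turn":[0,0,0]}]' >/dev/null; python3 arc.py
```

```text
t 17.55 r 89.94 th -0.7117 yaw -0.7094 nose 0.601 z 48.01 F fwd(-x) 0.3 out(-y) -0.0 up -2.3 M [ 0.01  0.01 -0.02] gap 0.0198
```

No contact with the nose at the keeper plane, so it is inside the bore. I'll keep going slowly.

```bash

python3 -m jog '[{"dp":[-0.0009,0,0],"turn":[0,0,-0.01]},{"dp":[-0.0009,0,0],"turn":[0,0,-0.01]},{"dp":[-0.0009,0,0],"turn":[0,0,-0.01]},{"dp":[-0.0009,0,0],"turn":[0,0,-0.01]},{"dp":[-0.0009,0,0],"turn":[0,0,-0.01]}]' >/dev/null; python3 arc.py
```

```text
t 18.05 r 89.96 th -0.6601 yaw -0.6585 nose 0.651 z 48.01 F fwd(-x) -0.5 out(-y) 0.3 up -2.1 M [-0.01  0.07  0.04] gap 0.0195
```

```bash

python3 -m jog '[{"dp":[-0.0009,0,0],"turn":[0,0,-0.01]},{"dp":[-0.0009,0,0],"turn":[0,0,-0.01]},{"dp":[-0.0009,0,0],"turn":[0,0,-0.01]},{"dp":[-0.0009,0,0],"turn":[0,0,-0.01]},{"dp":[-0.0009,0,0],"turn":[0,0,-0.01]}]' >/dev/null; python3 arc.py
```

```text
t 18.55 r 90.50 th -0.6090 yaw -0.6093 nose 0.701 z 47.96 F fwd(-x) 1.1 out(-y) 2.2 up -3.5 M [ 0.42 -0.12  0.18] gap 0.0199
```

```bash

python3 -m jog '[{"dp":[-0.0009,0,0],"turn":[0,0,-0.01]},{"dp":[-0.0009,0,0],"turn":[0,0,-0.01]},{"dp":[-0.0009,0,0],"turn":[0,0,-0.01]},{"dp":[-0.0009,0,0],"turn":[0,0,-0.01]},{"dp":[0,0,0],"turn":[0,0,0]}]' >/dev/null; python3 arc.py
```

```text
t 19.05 r 89.90 th -0.5644 yaw -0.5694 nose 0.741 z 48.14 F fwd(-x) 2.1 out(-y) 2.4 up -2.5 M [ 0.49 -0.41  0.23] gap 0.0197
```

```bash
cat >> arc.py <<'E'
print(f"   push on stop est {(M[2]+.09*F[0])/.09:.2f} N   |F| {np.linalg.norm(F):.1f}")
E
python3 -m jog '[{"dp":[-0.00045,0,0],"turn":[0,0,-0.005]},{"dp":[-0.00045,0,0],"turn":[0,0,-0.005]},{"dp":[-0.00045,0,0],"turn":[0,0,-0.005]},{"dp":[-0.00045,0,0],"turn":[0,0,-0.005]},{"dp":[-0.00045,0,0],"turn":[0,0,-0.005]}]' >/dev/null; python3 arc.py
```

```text
t 19.55 r 90.17 th -0.5451 yaw -0.5442 nose 0.766 z 48.01 F fwd(-x) 2.0 out(-y) 2.6 up -2.6 M [ 0.81 -0.43  0.38] gap 0.0195
   push on stop est 2.20 N   |F| 4.2
```

```bash
python3 -m jog '[{"dp":[-0.00045,0,0],"turn":[0,0,-0.005]},{"dp":[-0.00045,0,0],"turn":[0,0,-0.005]},{"dp":[-0.00045,0,0],"turn":[0,0,-0.005]},{"dp":[-0.00045,0,0],"turn":[0,0,-0.005]},{"dp":[-0.00045,0,0],"turn":[0,0,-0.005]}]' >/dev/null; python3 arc.py
```

```text
t 20.05 r 90.53 th -0.5235 yaw -0.5195 nose 0.791 z 47.92 F fwd(-x) 1.6 out(-y) 4.6 up -1.8 M [ 1.25 -0.28  0.44] gap 0.0196
   push on stop est 3.34 N   |F| 5.2
```

```bash
python3 -m jog '[{"dp":[-0.00045,0,0],"turn":[0,0,-0.005]},{"dp":[-0.00045,0,0],"turn":[0,0,-0.005]},{"dp":[-0.00045,0,0],"turn":[0,0,-0.005]},{"dp":[-0.00045,0,0],"turn":[0,0,-0.005]},{"dp":[-0.00045,0,0],"turn":[0,0,-0.005]}]' >/dev/null; python3 arc.py
```

```text
t 20.55 r 90.19 th -0.4949 yaw -0.4942 nose 0.816 z 47.98 F fwd(-x) 1.7 out(-y) 4.1 up -1.1 M [ 1.   -0.44  0.39] gap 0.0197
   push on stop est 2.63 N   |F| 4.6
```

```bash
python3 -m jog '[{"dp":[-0.00045,0,0],"turn":[0,0,-0.005]},{"dp":[-0.00045,0,0],"turn":[0,0,-0.005]},{"dp":[-0.00045,0,0],"turn":[0,0,-0.005]},{"dp":[-0.00045,0,0],"turn":[0,0,-0.005]},{"dp":[-0.00045,0,0],"turn":[0,0,-0.005]}]' >/dev/null; python3 arc.py
```

```text
t 21.05 r 89.88 th -0.4693 yaw -0.4689 nose 0.841 z 48.08 F fwd(-x) 2.2 out(-y) 4.6 up -2.6 M [ 1.02 -0.46  0.45] gap 0.0200
   push on stop est 2.72 N   |F| 5.8
```

```bash
python3 -m jog '[{"dp":[-0.00045,0,0],"turn":[0,0,-0.005]},{"dp":[-0.00045,0,0],"turn":[0,0,-0.005]},{"dp":[-0.00045,0,0],"turn":[0,0,-0.005]},{"dp":[-0.00045,0,0],"turn":[0,0,-0.005]},{"dp":[-0.00045,0,0],"turn":[0,0,-0.005]}]' >/dev/null; python3 arc.py
```

```text
t 21.55 r 89.91 th -0.4448 yaw -0.4439 nose 0.866 z 48.06 F fwd(-x) 1.9 out(-y) 4.3 up -2.6 M [ 0.95 -0.47  0.4 ] gap 0.0196
   push on stop est 2.57 N   |F| 5.4
```

Sliding resistance is steady at about 2.6 N, so the nose has not reached the stop yet. Continuing.

```bash
python3 -m jog '[{"dp":[-0.00045,0,0],"turn":[0,0,-0.005]},{"dp":[-0.00045,0,0],"turn":[0,0,-0.005]},{"dp":[-0.00045,0,0],"turn":[0,0,-0.005]},{"dp":[-0.00045,0,0],"turn":[0,0,-0.005]},{"dp":[-0.00045,0,0],"turn":[0,0,-0.005]}]' >/dev/null; python3 arc.py
```

```text
t 22.05 r 89.95 th -0.4202 yaw -0.4189 nose 0.891 z 48.04 F fwd(-x) 2.1 out(-y) 4.1 up -2.0 M [ 1.02 -0.51  0.35] gap 0.0200
   push on stop est 1.71 N   |F| 5.1
```

```bash
python3 -m jog '[{"dp":[-0.00045,0,0],"turn":[0,0,-0.005]},{"dp":[-0.00045,0,0],"turn":[0,0,-0.005]},{"dp":[-0.00045,0,0],"turn":[0,0,-0.005]},{"dp":[-0.00045,0,0],"turn":[0,0,-0.005]},{"dp":[-0.00045,0,0],"turn":[0,0,-0.005]}]' >/dev/null; python3 arc.py
```

```text
t 22.55 r 90.03 th -0.3964 yaw -0.3939 nose 0.916 z 47.99 F fwd(-x) 1.9 out(-y) 4.3 up -2.1 M [ 1.02 -0.39  0.36] gap 0.0199
   push on stop est 2.14 N   |F| 5.2
```

```bash
python3 -m jog '[{"dp":[-0.00045,0,0],"turn":[0,0,-0.005]},{"dp":[-0.00045,0,0],"turn":[0,0,-0.005]},{"dp":[-0.00045,0,0],"turn":[0,0,-0.005]},{"dp":[-0.00045,0,0],"turn":[0,0,-0.005]},{"dp":[0,0,0],"turn":[0,0,0]}]' >/dev/null; python3 arc.py
```

```text
t 23.05 r 91.01 th -0.3836 yaw -0.3752 nose 0.935 z 47.92 F fwd(-x) -0.3 out(-y) 6.7 up -0.2 M [ 1.39 -0.09  0.44] gap 0.0198
   push on stop est 5.20 N   |F| 6.7
```

The estimate jumped to 5.2 N, so the nose has met the stop. I'll press in small increments and hold.

```bash
python3 -m jog '[{"dp":[-0.0004,0,0],"turn":[0,0,-0.004]},{"dp":[-0.0004,0,0],"turn":[0,0,-0.004]},{"dp":[0,0,0],"turn":[0,0,0]},{"dp":[0,0,0],"turn":[0,0,0]},{"dp":[0,0,0],"turn":[0,0,0]}]' >/dev/null; python3 arc.py
```

```text
t 23.55 r 91.41 th -0.3792 yaw -0.3678 nose 0.942 z 47.90 F fwd(-x) -0.5 out(-y) 7.0 up 1.7 M [1.5  0.06 0.54] gap 0.0199
   push on stop est 6.53 N   |F| 7.2
```

```bash
python3 -m jog '[{"dp":[-0.0004,0.0005,0],"turn":[0,0,-0.004]},{"dp":[-0.0004,0.0005,0],"turn":[0,0,-0.004]},{"dp":[0,0,0],"turn":[0,0,0]},{"dp":[0,0,0],"turn":[0,0,0]},{"dp":[0,0,0],"turn":[0,0,0]}]' >/dev/null; python3 arc.py
```

```text
t 24.05 r 91.52 th -0.3770 yaw -0.3613 nose 0.949 z 47.83 F fwd(-x) -2.2 out(-y) 8.3 up 2.6 M [1.88 0.29 0.73] gap 0.0200
   push on stop est 10.25 N   |F| 9.0
```

```bash
python3 -m jog '[{"dp":[-0.0003,0.0004,0],"turn":[0,0,-0.004]},{"dp":[0,0,0],"turn":[0,0,0]},{"dp":[0,0,0],"turn":[0,0,0]},{"dp":[0,0,0],"turn":[0,0,0]},{"dp":[0,0,0],"turn":[0,0,0]}]' >/dev/null; python3 arc.py
```

```text
t 24.55 r 91.56 th -0.3763 yaw -0.3580 nose 0.952 z 47.82 F fwd(-x) -3.7 out(-y) 8.4 up 2.7 M [2.03 0.35 0.79] gap 0.0199
   push on stop est 12.47 N   |F| 9.6
```

```bash
python3 -m jog '[{"dp":[0,0,0],"turn":[0,0,0]},{"dp":[0,0,0],"turn":[0,0,0]},{"dp":[0,0,0],"turn":[0,0,0]},{"dp":[0,0,0],"turn":[0,0,0]},{"dp":[0,0,0],"turn":[0,0,0]}]' >/dev/null; python3 arc.py
```

```text
t 25.05 r 91.59 th -0.3764 yaw -0.3581 nose 0.952 z 47.81 F fwd(-x) -2.8 out(-y) 10.1 up 3.0 M [2.09 0.41 0.75] gap 0.0193
   push on stop est 11.12 N   |F| 10.9
```

The press has held for about a second at roughly 9–11 N. I'll relax the push slightly, then open the fingers and lift.

```bash
python3 -m jog '[{"dp":[0.0003,-0.0005,0],"turn":[0,0,0.004]},{"dp":[0.0003,-0.0005,0],"turn":[0,0,0.004]},{"dp":[0,0,0.0004],"turn":[0,0,0]},{"dp":[0,0,0],"turn":[0,0,0]},{"dp":[0,0,0],"turn":[0,0,0]}]' >/dev/null; python3 arc.py
python3 -m jog '[{"dp":[0,0,0],"turn":[0,0,0]},{"dp":[0,0,0],"turn":[0,0,0]},{"dp":[0,0,0],"turn":[0,0,0]},{"dp":[0,0,0],"turn":[0,0,0]},{"dp":[0,0,0],"turn":[0,0,0]}]' 0.55 >/dev/null; python3 arc.py
python3 -m jog '[{"dp":[0,0,0],"turn":[0,0,0]},{"dp":[0,0,0],"turn":[0,0,0]},{"dp":[0,0,0],"turn":[0,0,0]},{"dp":[0,0,0],"turn":[0,0,0]},{"dp":[0,0,0],"turn":[0,0,0]}]' >/dev/null; python3 arc.py
```

```text
t 25.55 r 91.51 th -0.3778 yaw -0.3646 nose 0.945 z 47.62 F fwd(-x) -1.8 out(-y) 7.4 up 2.7 M [1.73 0.21 0.6 ] gap 0.0198
   push on stop est 8.52 N   |F| 8.1
t 26.05 r 88.79 th -0.3607 yaw -0.3612 nose 0.949 z 47.69 F fwd(-x) -0.3 out(-y) 0.6 up 0.5 M [ 0.   -0.02 -0.01] gap 0.0461
   push on stop est 0.15 N   |F| 0.8
t 26.55 r 89.58 th -0.3616 yaw -0.3624 nose 0.948 z 47.60 F fwd(-x) -0.1 out(-y) -0.3 up -0.7 M [-0.    0.08 -0.  ] gap 0.0481
   push on stop est 0.09 N   |F| 0.8
```

```bash
python3 -m jog '[{"dp":[0,0,-0.02],"turn":[0,0,0]},{"dp":[0,0,-0.03],"turn":[0,0,0]},{"dp":[0,0,-0.04],"turn":[0,0,0]},{"dp":[0,0,-0.04],"turn":[0,0,0]},{"dp":[-0.04,0,0],"turn":[0,0,0]}]' >/dev/null
python3 -m jog '[{"dp":[-0.04,0,0],"turn":[0,0,0]},{"dp":[-0.03,0,0],"turn":[0,0,0]},{"dp":[0,0,0],"turn":[0,0,0]},{"dp":[0,0,0],"turn":[0,0,0]},{"dp":[0,0,0],"turn":[0,0,0]}]' >/dev/null
python3 arc.py; python3 snap.py f1; python3 - <<'E'
from h import *
d=dict(np.load("f1.npz")); P=pts(d,d); c=np.array([.5616,.1245])
T=P[(P[...,2]>.070)&(P[...,2]<.082)&(np.hypot(P[...,0]-c[0],P[...,1]-c[1])<.12)]
r=cv2.minAreaRect(T[:,:2].astype(np.float32)*1000); v=np.array(r[0])/1000-c
print(len(T),np.median(T[:,2]),np.ptp(T[:,2]),r,"r",np.hypot(*v),"theta",np.arctan2(v[1],v[0])+np.radians(77.1))
E
```

```text
t 27.55 r 140.91 th 0.5209 yaw -0.3619 nose 0.948 z 177.27 F fwd(-x) 0.2 out(-y) -0.2 up 0.9 M [-0.02  0.04 -0.  ] gap 0.0478
   push on stop est -0.24 N   |F| 1.0
[0.65724488 0.02102431 0.17727405] [ 6.83021197e-02  9.97664401e-01  7.39495845e-05 -7.47275188e-04] [-0.09  0.48 -0.01  1.63  0.01  1.04  1.33]
812 0.07583817542426097 0.007607698576859168 ((546.9769897460938, 34.80683898925781), (20.104867935180664, 23.5373477935791), 81.57353973388672) r 0.09087736550420444 theta -0.386759329138856
```

View pics/f1.png

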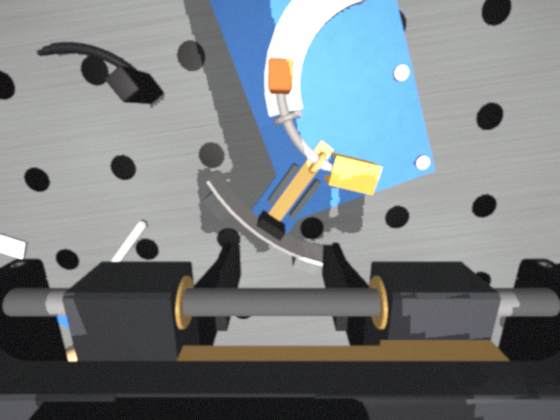

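The picture shows the pin through the fixed eye at (287,117) and the brass ring at (322,155), with its nose in the socket at (335,168). Its grip stands upright at (280,75), the grip top is at 76 mm as expected, and the robot is clear.

```bash
python3 -c "
from station import manip; print(manip.sign_off())"
```

```text
the job is handed in; nothing more can be done
None
```

The bent pin is through both eyes with its nose about 15 mm into the socket on the stop, was pressed there for about 1 s with an estimated 9–11 N (from wrist force, not measured at the stop), then released lying flat; the job was handed in at about 28 s, with no verdict returned.

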